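# Sweep the spare chocolates off the slab into the pan

## Task

Clear the marble slab: with the fingertips, sweep the four round dark chocolates along the slab and over its open end so that they drop into the empty aluminium pan beside it. Push them only, do not pick any up or let one fall anywhere else. Leave the steel ring cutter standing where it is on the slab, and do not touch the board of finished meringues or disturb the jar and the little white dish.

Things in the scene. Friction and masses are not known exactly. Their poses are not given: they have to be found in the camera images.
- slab: marble work slab standing on the counter, fixed, its working area about 250 mm (its x) by 280 mm (its y). Origin: centre of the underside, on the counter; the marble top is 50 mm above the origin. Along its two edges at x = +/-130 mm runs a 10 mm thick aluminium rail whose top is 60 mm above the counter (10 mm above the marble; inner faces at x = +/-125 mm). Its two ends at y = +/-140 mm are open, with no rail. Its yaw and position vary
- pan: empty open shallow aluminium pan, fixed, pushed up against one open end of the slab (1 to 2 mm gap): 270 mm (x, parallel to the slab's x) by 130 mm (y) outside, 40 mm high, so its rim is 10 mm lower than the marble; walls and floor 3 to 5 mm. Origin: centre of its underside, 207 mm from the slab's centre along the slab's +y or -y (either end, it varies)
- finished: flat wooden board, fixed, against the slab's other open end, 270 by 130 mm, 12 mm high, bearing eight cream-coloured two-lobed finished meringues 16 mm high (tops 28 mm above the counter, so lower than the marble). Origin: centre of its underside, 207 mm from the slab's centre. To be left alone
- cutter: upright plain steel ring cutter, open at both ends, 44 mm outside diameter, 40 mm high, loose, standing on the marble near its far (+x) rail (88 to 95 mm from the slab's middle line). Origin: centre of its underside. It stays where it is
- jar: amber glass jar with steel lid, 56 mm diameter, 85 mm high, loose, on the counter beyond the slab. Origin: centre of its underside. It stays where it is
- ramekin: small white ceramic dish, round and open, 64 mm rim diameter, 35 mm high, loose, on the counter beyond the slab. Origin: centre of its underside. It stays where it is
- choc1_mid (a point): centre (half-way up) of loose chocolate 1 of four alike: a round dark chocolate with bevelled top, 28 mm diameter, 18 mm high, 10 to 21 g, lying flat on the marble with its centre 9 mm above it; it slides when pushed
- choc2_mid (a point): centre (half-way up) of loose chocolate 2 of four alike: a round dark chocolate with bevelled top, 28 mm diameter, 18 mm high, 10 to 21 g, lying flat on the marble with its centre 9 mm above it; it slides when pushed
- choc3_mid (a point): centre (half-way up) of loose chocolate 3 of four alike: a round dark chocolate with bevelled top, 28 mm diameter, 18 mm high, 10 to 21 g, lying flat on the marble with its centre 9 mm above it; it slides when pushed
- choc4_mid (a point): centre (half-way up) of loose chocolate 4 of four alike: a round dark chocolate with bevelled top, 28 mm diameter, 18 mm high, 10 to 21 g, lying flat on the marble with its centre 9 mm above it; it slides when pushed

How it is judged:
At the end, for the whole second after the job is handed in: All four chocolates lie at rest inside the pan, their centres within its outline and less than 40 mm above the counter (below its rim); the ring cutter stands upright within 20 mm of where it was (x of choc1_mid in the frame of pan between -0.135 and 0.135 m and y of choc1_mid in the frame of pan between -0.065 and 0.065 m and height (world z) of each of choc1_mid, choc2_mid, choc3_mid, choc4_mid below 0.04 m and x of choc2_mid in the frame of pan between -0.135 and 0.135 m and y of choc2_mid in the frame of pan between -0.065 and 0.065 m and x of choc3_mid in the frame of pan between -0.135 and 0.135 m and y of choc3_mid in the frame of pan between -0.065 and 0.065 m and x of choc4_mid in the frame of pan between -0.135 and 0.135 m and y of choc4_mid in the frame of pan between -0.065 and 0.065 m and angle between cutter's own z axis and vertical below 0.2 rad and distance of cutter from where it was at the start of the episode below 0.02 m); the robot touches nothing.
It fails at once if a chocolate is picked up: its centre rises more than 15 mm above where it lies on the marble (74 mm above the counter) (height (world z) of any of choc1_mid, choc2_mid, choc3_mid, choc4_mid above 0.074 m).
It fails at once if a chocolate falls outside slab and pan: on the counter or the finished board ((height (world z) of choc1_mid below 0.045 m and (x of choc1_mid in the frame of pan below -0.14 m or x of choc1_mid in the frame of pan above 0.14 m or y of choc1_mid in the frame of pan below -0.075 m or y of choc1_mid in the frame of pan above 0.075 m)) or (height (world z) of choc2_mid below 0.045 m and (x of choc2_mid in the frame of pan below -0.14 m or x of choc2_mid in the frame of pan above 0.14 m or y of choc2_mid in the frame of pan below -0.075 m or y of choc2_mid in the frame of pan above 0.075 m)) or (height (world z) of choc3_mid below 0.045 m and (x of choc3_mid in the frame of pan below -0.14 m or x of choc3_mid in the frame of pan above 0.14 m or y of choc3_mid in the frame of pan below -0.075 m or y of choc3_mid in the frame of pan above 0.075 m)) or (height (world z) of choc4_mid below 0.045 m and (x of choc4_mid in the frame of pan below -0.14 m or x of choc4_mid in the frame of pan above 0.14 m or y of choc4_mid in the frame of pan below -0.075 m or y of choc4_mid in the frame of pan above 0.075 m))).
It fails at once if the ring cutter is knocked over or shifted more than 20 mm (angle between cutter's own z axis and vertical above 0.3 rad or distance of cutter from where it was at the start of the episode above 0.02 m).
It fails at once if the jar or the little white dish is shifted more than 20 mm (distance of any of jar, ramekin from where it was at the start of the episode above 0.02 m).
It fails at once if the robot touches the board of finished meringues (over 1 N) (contact force between any of the arm, the fingers and finished above 1 N).
It also fails if it takes over 58 s, if anything falls off the work surface, if the arm or the gripper's body presses on something with over 40 N, if the wrist force passes 120 N, or if a joint passes its speed limit or range.

## Robot

A 7-joint arm with a two-finger parallel gripper is mounted at the origin on the work surface. World frame = base frame: x ahead of the robot, y to its left, z up, the work surface at z = 0. Lengths are in m, angles in rad, forces in N, time in s.
With the tool pointing down it reaches from about 0.35 to 0.9 m from the base axis. Payload 8.1 kg.
Tool frame: the origin (TCP) lies at the centre of the arm's flange, where the gripper is bolted on; the fingertips stand 178 mm ahead of it and the grasp point (between the pads) lies 159 mm ahead of it (bot.tip_extent is the distance from the TCP to the fingertips, in m); z points along the fingers, y is the line along which they close (so a half turn about z gives the same grasp; the last joint's range is limited). The gripper opens to 92 mm and grips with 3 to 60 N. Pads are 19 mm wide; open, the fingers measure 130 mm over their backs; the gripper's body (75 mm by 190 mm) begins 47 mm behind the grasp point.
Start: joints at [-1.435, 0.434, 0.025, 1.573, -0.012, 1.134, -0.075], TCP at [0.148, 0.607, 0.405] pointing down, gripper open.
Joint ranges: [-2.62, 2.62], [-0.44, 2.09], [-1.27, 1.32], [0.08, 2.57], [-1.32, 4.46], [0.12, 2], [-2.74, 2.74]. Speed limits (rad/s): [2.22, 2.22, 3.01, 3.01, 3.14, 3.14, 3.14].

## Interface

Orientations are given as a unit quaternion [w, x, y, z].
In Python, from plant import bot gives the robot as it stands. The module is installed in compiled form; this text tells all that it offers.
- The arm moves only by the tool move_arm, never from a script. Its argument "motion" is a list of rows, each an object with "linear": the shift along the tool's x, y, z in cm, a list of three; "dr": the turn, a rotation vector about the tool's x, y, z in rad, a list of three; "fingers": the opening in per cent of the stroke, from 0 (shut) to 100 (fully open). A call has 1 to 12 rows; each row is the pose to reach, as a shift and turn from the pose commanded when the call began, along the tool's axes at that moment; what a row does not reach only later rows make up. A row lasts 1/10 s, in which the tool goes at most 50 mm and 8.59 degrees, less where a joint would pass 70% of its speed; a pose out of reach is approached as far as the arm can. A call with a gripper value outside its range is refused whole. The fingers move at their own pace and stop on an object; "newtons" is the grip in N (left out, the last holds). Time passes only in rows, so rows that repeat a pose let the fingers close. It gives the time, the measured TCP pose, the force, the opening and the grip force at its end, in the units of the state.
- bot.observe(): the state, without advancing time (a new reading comes with each control period).
- bot.camera(name): name is "side" or "top"; returns a dict with "img" (400x640x3 uint8, blue, green, red), "K" (3x3 intrinsics, pixels), "D" ([k1, k2, p1, p2, k3] as OpenCV has them; the pictures are not rectified), "view" (4x4, takes a point from world to camera coordinates). Camera axes: x right, y down, z forward; pixel columns grow to the right and rows downward; lengths in m; the calibration is good to about 2 mm. A picture is of the moment at which its call begins. There is no depth.
- bot.finish_job(): hands the job in; it is judged then, once.
The state is a dict: "t": time; "q": joint angles; "qd": joint speeds; "effort": joint torques, N m; "tool_pos": TCP position; "eef_rot": TCP orientation; "ft_force": force on the tool from outside, world axes, zero at the start; "moment": the same for the moment, N m; "grip_width": opening from 0.0 (shut) to 1.0 (fully open); "grasp_force": force on a finger pad.
Only numpy, scipy, OpenCV 4.12 (cv2) and the standard library are available. Lean on these libraries where they do the work, as an engineer would, in place of code of your own. Each camera call takes 0.05 s, during which the arm holds its last target. There are 200 camera calls.

## Working session

There is one attempt and no reset: what is moved stays moved. The work goes in short steps, Python scripts to look and compute and a tool call to move; the robot and the scene stay as the last step left them, time stands still between calls to the robot, and variables do not carry over. Pictures are saved under pics/ and viewed, at most 10 in all, crops included, and the job is handed in when it is done.

Besides the shell and the picture viewer there is one more tool, called after "Request:" as a command line: name --argument value ..., lists and objects as JSON in quotes. move_arm: Moves the arm, as the interface text tells. Its arguments: {"type":"object","properties":{"motion":{"type":"array"},"newtons":{"type":"number"}},"required":["motion"]}

```bash
mkdir -p pics
cat > h.py <<'E'
import numpy as np, cv2
from plant import bot
from scipy.spatial.transform import Rotation as R
def snap(n,f):
    c=bot.camera(n); cv2.imwrite('pics/'+f+'.png',c['img']); return c
def px2w(c,uv,z):
    uv=np.array(uv,float).reshape(-1,1,2)
    n=cv2.undistortPoints(uv,c['K'],np.array(c['D'],float))[:,0]
    V=np.array(c['view']);Rm=V[:3,:3];o=-Rm.T@V[:3,3]
    d=np.c_[n,np.ones(len(n))]@Rm
    return o+d*((z-o[2])/d[:,2])[:,None]
def w2px(c,p):
    V=np.array(c['view']);return cv2.projectPoints(np.array(p,float),cv2.Rodrigues(V[:3,:3])[0],V[:3,3],c['K'],np.array(c['D'],float))[0][:,0]
E
python3 - <<'E'
from h import *
for n in('top','side'):
    c=snap(n,n+'0'); V=c['view']; print(n,-V[:3,:3].T@V[:3,3],V[2,:3])
s=bot.observe();print(s['t'],s['tool_pos'],R.from_quat(s['eef_rot'],scalar_first=True).as_matrix().round(3),bot.tip_extent,s['ft_force'])
E
```

```text
top [0.45425123 0.03633497 0.9823604 ] [ 1.84020803e-01 -4.51050923e-04 -9.82922246e-01]
side [ 0.16120453 -0.5127255   0.65484852] [ 0.53088302  0.57142673 -0.62580725]
0.1 [0.14780259 0.60704097 0.40402162] [[-0.972  0.237 -0.   ]
 [ 0.237  0.972 -0.001]
 [-0.    -0.001 -1.   ]] 0.178 [ 0.39805542 -0.47249533 -1.27671195]
```

View pics/top0.png

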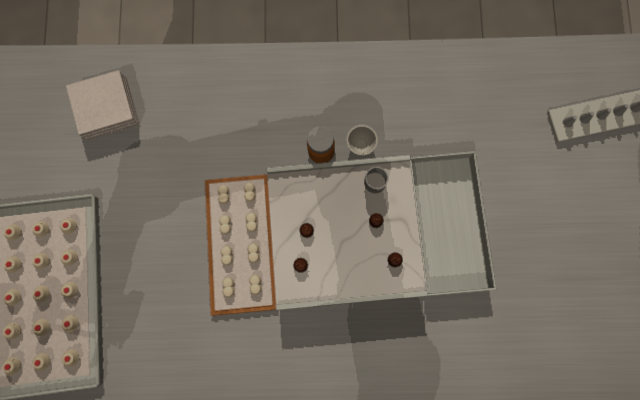

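View pics/side0.png

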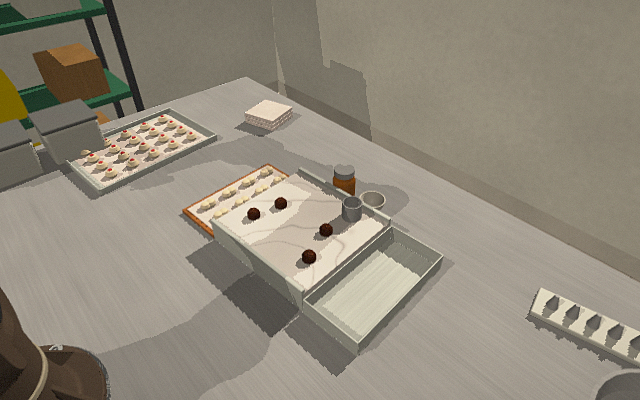

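The top picture shows the pan to the right (world -y) at about (452,225), the meringue board to the left, the cutter near (376,180), and the chocolates near (307,230), (301,265), (376,220) and (395,260). The arm is clear of the scene. I'll enlarge the slab to measure it.

Run:
```python
from h import *
i=cv2.imread('pics/top0.png')[145:315,260:500]
cv2.imwrite('pics/crop.png',cv2.resize(i,None,fx=3.3,fy=3.3,interpolation=cv2.INTER_CUBIC))
c=bot.camera('top')
print('chocs z.06',px2w(c,[[307,230],[301,265],[376,220],[395,260]],.062).round(4).tolist())
print('cutter rim',px2w(c,[[376,179]],.09).round(4))
print('rail corners z.06',px2w(c,[[268,170],[410,160],[426,296],[279,308]],.06).round(4).tolist())
print('pan rim',px2w(c,[[475,154],[493,290]],.04).round(4).tolist())
```

```text
chocs z.06 [[0.5685, 0.0829, 0.062], [0.5034, 0.0947, 0.062], [0.585, -0.0477, 0.062], [0.5094, -0.0803, 0.062]]
cutter rim [[ 0.6581 -0.0478  0.09  ]]
rail corners z.06 [[0.6867, 0.1572, 0.06], [0.7013, -0.1177, 0.06], [0.4429, -0.1344, 0.06], [0.4263, 0.1355, 0.06]]
pan rim [[0.7162, -0.2496, 0.04], [0.4518, -0.2637, 0.04]]
```

View pics/crop.png

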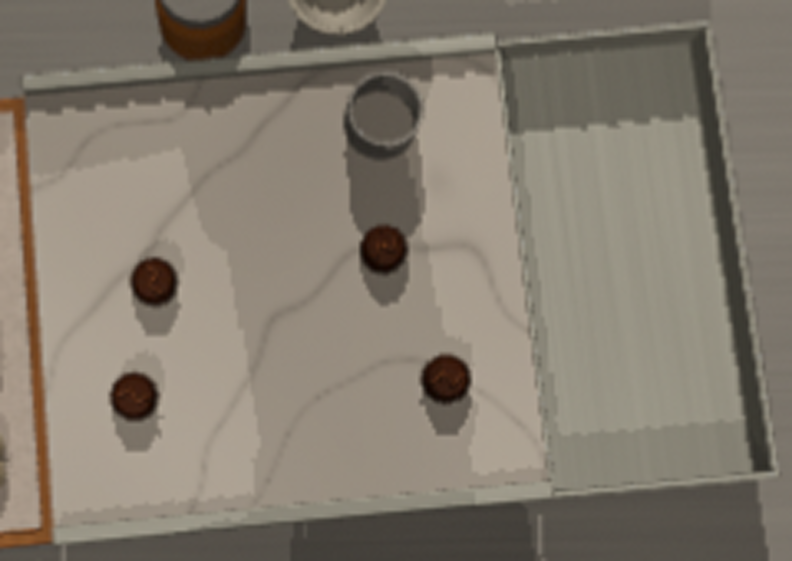

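The rails and pan agree with the stated sizes: slab centre about (0.567, 0.013), yaw about +0.054, and the pan on slab -y. I'll push the chocolates one at a time, each nested between slightly open fingers, starting with the one nearest the pan.

```bash
cat >> h.py <<'E'
C=np.array([.567,.013]); YAW=.054
def slab(p):
    a=np.array([[np.cos(YAW),np.sin(YAW)],[-np.sin(YAW),np.cos(YAW)]]); return (np.atleast_2d(p)[:,:2]-C)@a.T
def go(x,y,ztip):
    s=bot.observe(); Rt=R.from_quat(s['eef_rot'],scalar_first=True)
    c,n=np.cos(YAW),np.sin(YAW)
    p=np.r_[C+[c*x-n*y,n*x+c*y],ztip+.178]
    G=R.from_matrix(np.array([[-n,c,0],[c,n,0],[0,0,-1]]).T)  # tool x=slab y, tool y=slab x
    print('t',s['t'],'q',np.round(s['q'],2),'lin cm',(Rt.inv().apply(p-s['tool_pos'])*100).round(2),'dr',(Rt.inv()*G).as_rotvec().round(3),'tip slab',slab(s['tool_pos']).round(4),round(s['tool_pos'][2]-.178,4))
E
python3 - <<'E'
from h import *
P=np.array([[.5685,.0829],[.5034,.0947],[.585,-.0477],[.5094,-.0803],[.6581,-.0478]]);print(slab(P).round(4))
go(.0147,-.02,.15)
E
```

```text
[[ 0.0053  0.0697]
 [-0.0591  0.085 ]
 [ 0.0147 -0.0616]
 [-0.0626 -0.0901]
 [ 0.0877 -0.0656]]
t 0.15 q [-1.43  0.44  0.02  1.57 -0.01  1.13 -0.08] lin cm [-56.77 -49.29   7.68] dr [-1.000e-03  1.000e-03  1.278e+00] tip slab [[-0.3865  0.6159]] 0.2262
```

Request:
move_arm --motion '[{"linear":[-5,-4,0],"dr":[0,0,0.1],"fingers":15},{"linear":[-10,-8,0],"dr":[0,0,0.22],"fingers":15},{"linear":[-15,-12,0],"dr":[0,0,0.35],"fingers":15},{"linear":[-20,-16,0],"dr":[0,0,0.47],"fingers":15},{"linear":[-25,-20.5,0],"dr":[0,0,0.6],"fingers":15},{"linear":[-30,-25,0],"dr":[0,0,0.72],"fingers":15},{"linear":[-35,-29.5,0],"dr":[0,0,0.85],"fingers":15},{"linear":[-40,-34,0],"dr":[0,0,0.97],"fingers":15},{"linear":[-44,-38,0],"dr":[0,0,1.08],"fingers":15},{"linear":[-48,-42,0],"dr":[0,0,1.18],"fingers":15},{"linear":[-52,-46,0],"dr":[0,0,1.278],"fingers":15},{"linear":[-56.8,-49.3,2],"dr":[0,0,1.278],"fingers":15}]'

```text
t: 1.35
tool_pos: [0.4959, 0.1168, 0.4003]
eef_rot: [0.0, 0.689, 0.725, 0.001]
ft_force: [0.3, 0.9, 0.6]
grip_width: 0.149
grasp_force: 0.0
```

Run:
```python
from h import *
go(.0147,-.02,.10)
```

```text
t 1.35 q [-0.75  0.26  0.52  1.89 -0.15  1.03 -0.12] lin cm [-12.74   8.03  12.23] dr [ 0.001 -0.001 -0.003] tip slab [[-0.0653  0.1075]] 0.2223
```

Request:
move_arm --motion '[{"linear":[-4,2.5,1],"dr":[0,0,0],"fingers":15},{"linear":[-8,5,3],"dr":[0,0,0],"fingers":15},{"linear":[-11,7,5],"dr":[0,0,0],"fingers":15},{"linear":[-12.7,8,8],"dr":[0,0,0],"fingers":15},{"linear":[-12.7,8,12.2],"dr":[0,0,0],"fingers":15},{"linear":[-12.7,8,12.2],"dr":[0,0,0],"fingers":15},{"linear":[-12.7,8,12.2],"dr":[0,0,0],"fingers":15}]'

```text
t: 2.05
tool_pos: [0.5817, -0.0035, 0.2779]
eef_rot: [-0.001, 0.688, 0.726, -0.001]
ft_force: [-0.5, 0.3, 0.5]
grip_width: 0.148
grasp_force: 0.0
```

Run:
```python
from h import *
go(.0147,-.022,.056)
snap('side','side1')
c=cv2.imread('pics/side1.png')[130:330,190:460]
cv2.imwrite('pics/side1c.png',cv2.resize(c,None,fx=2.9,fy=2.9,interpolation=cv2.INTER_CUBIC))
```

```text
t 2.05 q [-0.43  0.53  0.49  1.85 -0.32  0.84  0.28] lin cm [-0.47  0.1   4.39] dr [-0.002  0.     0.   ] tip slab [[ 0.0138 -0.0173]] 0.0999
```

View pics/side1c.png

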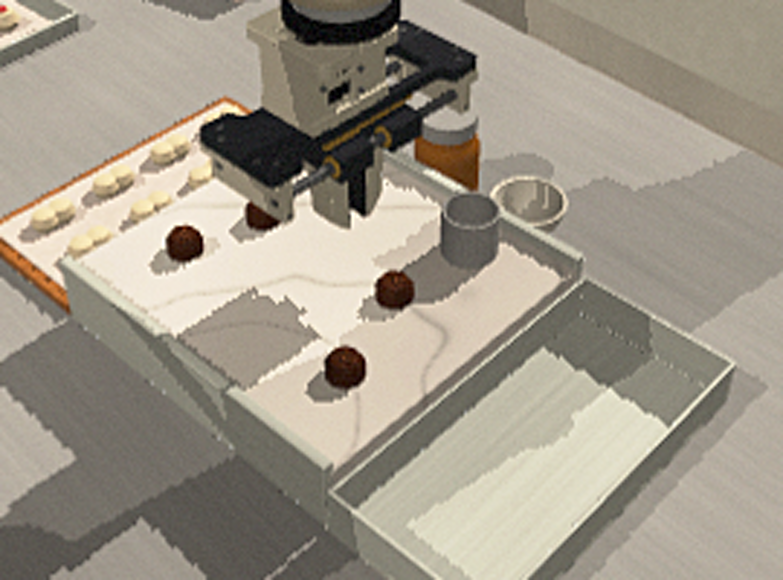

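The crop shows the fingers hanging behind chocolate C (394,290 in the crop), in line with it and clear of the cutter and jar. Next: lower and push.

Request:
move_arm --motion '[{"linear":[0,0.1,2],"dr":[0,0,0],"fingers":15},{"linear":[0,0.1,4],"dr":[0,0,0],"fingers":15},{"linear":[0,0.1,4.4],"dr":[0,0,0],"fingers":15},{"linear":[-0.5,0.1,4.4],"dr":[0,0,0],"fingers":15},{"linear":[-1.2,0.1,4.4],"dr":[0,0,0],"fingers":15},{"linear":[-2,0.1,4.4],"dr":[0,0,0],"fingers":15},{"linear":[-2.8,0.1,4.4],"dr":[0,0,0],"fingers":15},{"linear":[-3.6,0.1,4.4],"dr":[0,0,0],"fingers":15},{"linear":[-4.4,0.1,4.4],"dr":[0,0,0],"fingers":15},{"linear":[-5.2,0.1,4.4],"dr":[0,0,0],"fingers":15},{"linear":[-6,0.1,4.4],"dr":[0,0,0],"fingers":15}]'

```text
t: 3.2
tool_pos: [0.5862, -0.0643, 0.2338]
eef_rot: [-0.0, 0.688, 0.726, 0.0]
ft_force: [0.0, 0.2, 1.1]
grip_width: 0.15
grasp_force: 0.4
```

Run:
```python
from h import *
go(.0147,-.165,.056)
c=snap('top','top2')
i=c['img'][145:315,260:500]
cv2.imwrite('pics/top2c.png',cv2.resize(i,None,fx=3.3,fy=3.3,interpolation=cv2.INTER_CUBIC))
print(bot.observe()['ft_force'])
i=cv2.imread('pics/side1.png')
```

```text
t 3.2 q [-0.29  0.6   0.45  1.86 -0.36  0.76  0.41] lin cm [-8.67 -0.03 -0.02] dr [-0. -0. -0.] tip slab [[ 0.015  -0.0783]] 0.0558
[ 0.03580505 -1.46832036  1.05639414]
```

Request:
move_arm --motion '[{"linear":[-0.8,0,0],"dr":[0,0,0],"fingers":15},{"linear":[-1.6,0,0],"dr":[0,0,0],"fingers":15},{"linear":[-2.4,0,0],"dr":[0,0,0],"fingers":15},{"linear":[-3.2,0,0],"dr":[0,0,0],"fingers":15},{"linear":[-4,0,0],"dr":[0,0,0],"fingers":15},{"linear":[-4.8,0,0],"dr":[0,0,0],"fingers":15},{"linear":[-5.6,0,0],"dr":[0,0,0],"fingers":15},{"linear":[-6.4,0,0],"dr":[0,0,0],"fingers":15},{"linear":[-7.2,0,0],"dr":[0,0,0],"fingers":15},{"linear":[-8,0,0],"dr":[0,0,0],"fingers":15},{"linear":[-8.7,0,0],"dr":[0,0,0],"fingers":15},{"linear":[-8.7,0,0],"dr":[0,0,0],"fingers":15}]'

```text
t: 4.45
tool_pos: [0.5908, -0.1519, 0.2339]
eef_rot: [0.0, 0.688, 0.725, -0.0]
ft_force: [0.1, -0.1, 0.3]
grip_width: 0.152
grasp_force: 0.0
```

Run:
```python
from h import *
c=snap('side','side2')['img'][130:350,190:460]
cv2.imwrite('pics/side2c.png',cv2.resize(c,None,fx=2.7,fy=2.7,interpolation=cv2.INTER_CUBIC))
go(-.0626,-.045,.056)
```

```text
t 4.5 q [-0.13  0.62  0.44  1.81 -0.36  0.79  0.55] lin cm [12.01 -7.77 -0.02] dr [ 0.     0.    -0.001] tip slab [[ 0.0149 -0.1651]] 0.0558
```

View pics/side2c.png

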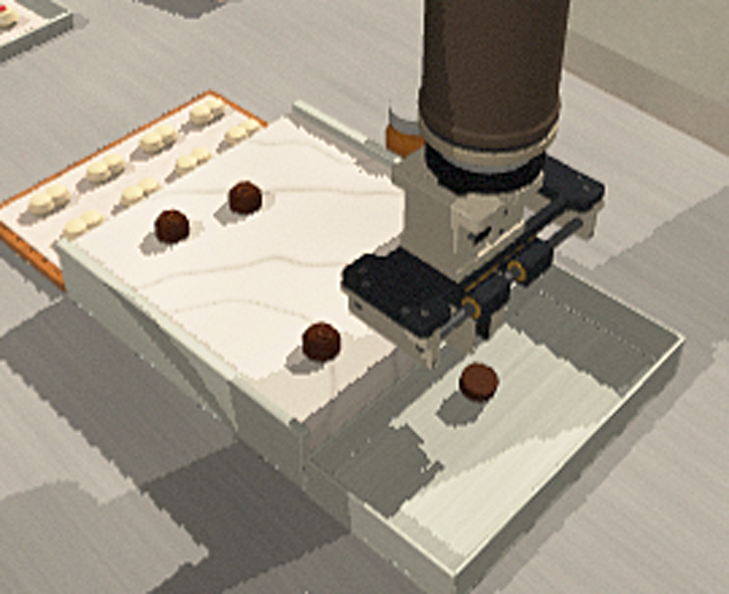

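Chocolate C is off the edge and in the pan (478,380 in the crop), and the others haven't moved. Next is D: lift, go back behind it, lower and push.

Request:
move_arm --motion '[{"linear":[0,0,-3],"dr":[0,0,0],"fingers":15},{"linear":[1,0,-5.5],"dr":[0,0,0],"fingers":15},{"linear":[4,-2,-5.5],"dr":[0,0,0],"fingers":15},{"linear":[7.5,-4.5,-5.5],"dr":[0,0,0],"fingers":15},{"linear":[10.5,-7,-5.5],"dr":[0,0,0],"fingers":15},{"linear":[12.3,-7.8,-5.5],"dr":[0,0,0],"fingers":15},{"linear":[12.3,-7.8,-5.5],"dr":[0,0,0],"fingers":15},{"linear":[12.3,-7.8,-3],"dr":[0,0,0],"fingers":15},{"linear":[12.3,-7.8,-0.5],"dr":[0,0,0],"fingers":15},{"linear":[12.3,-7.8,0],"dr":[0,0,0],"fingers":15},{"linear":[12.3,-7.8,0],"dr":[0,0,0],"fingers":15}]'

```text
t: 5.6
tool_pos: [0.5064, -0.0324, 0.2334]
eef_rot: [-0.0, 0.688, 0.726, -0.001]
ft_force: [0.2, -0.1, 0.9]
grip_width: 0.15
grasp_force: 0.0
```

Run:
```python
from h import *
go(-.0626,-.165,.056)
```

```text
t 5.6 q [-0.37  0.5   0.44  2.07 -0.34  0.65  0.36] lin cm [-12.3    0.04  -0.06] dr [-0.002  0.    -0.001] tip slab [[-0.0629 -0.042 ]] 0.0554
```

Request:
move_arm --motion '[{"linear":[-0.6,0,0],"dr":[0,0,0],"fingers":15},{"linear":[-1.4,0,0],"dr":[0,0,0],"fingers":15},{"linear":[-2.2,0,0],"dr":[0,0,0],"fingers":15},{"linear":[-3,0,0],"dr":[0,0,0],"fingers":15},{"linear":[-3.8,0,0],"dr":[0,0,0],"fingers":15},{"linear":[-4.6,0,0],"dr":[0,0,0],"fingers":15},{"linear":[-5.4,0,0],"dr":[0,0,0],"fingers":15},{"linear":[-6.2,0,0],"dr":[0,0,0],"fingers":15},{"linear":[-7,0,0],"dr":[0,0,0],"fingers":15},{"linear":[-7.8,0,0],"dr":[0,0,0],"fingers":15},{"linear":[-8.6,0,0],"dr":[0,0,0],"fingers":15},{"linear":[-9.4,0,0],"dr":[0,0,0],"fingers":15}]'

```text
t: 6.8
tool_pos: [0.5115, -0.1264, 0.2338]
eef_rot: [-0.0, 0.688, 0.726, -0.0]
ft_force: [-0.5, -0.5, -0.3]
grip_width: 0.151
grasp_force: 0.0
```

Request:
move_arm --motion '[{"linear":[-0.8,0,0],"dr":[0,0,0],"fingers":15},{"linear":[-1.6,0,0],"dr":[0,0,0],"fingers":15},{"linear":[-2.4,0,0],"dr":[0,0,0],"fingers":15},{"linear":[-3,0,0],"dr":[0,0,0],"fingers":15},{"linear":[-3,0,0],"dr":[0,0,0],"fingers":15},{"linear":[-3,0,0],"dr":[0,0,0],"fingers":15}]'

```text
t: 7.4
tool_pos: [0.513, -0.1557, 0.2337]
eef_rot: [-0.0, 0.688, 0.726, 0.0]
ft_force: [0.0, -0.1, -1.0]
grip_width: 0.151
grasp_force: 0.0
```

Run:
```python
from h import *
c=snap('side','side3')['img'][130:350,190:460]
cv2.imwrite('pics/side3c.png',cv2.resize(c,None,fx=2.7,fy=2.7,interpolation=cv2.INTER_CUBIC))
go(.0053,.110,.056)
```

```text
t 7.45 q [-0.12  0.53  0.43  2.   -0.34  0.69  0.58] lin cm [ 2.752e+01  6.830e+00 -2.000e-02] dr [-0. -0.  0.] tip slab [[-0.063  -0.1652]] 0.0557
```

View pics/side3c.png

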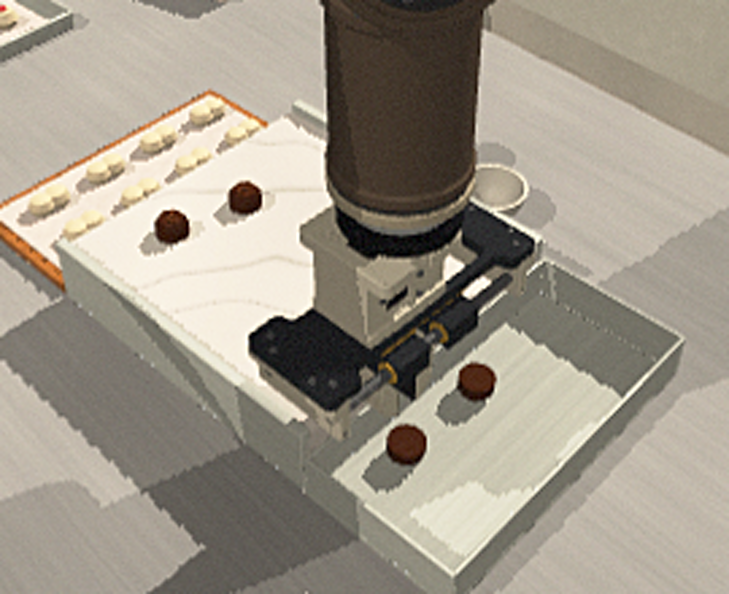

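Two are in the pan, at (478,380) and (406,444) in the crop. I'll check where they lie so the last two don't land on top of them.

Run:
```python
from h import *
c=bot.camera('side'); p=px2w(c,[[190+478/2.7,130+381/2.7],[190+406/2.7,130+445/2.7]],.015);print(slab(p).round(4))
p=px2w(c,[[190+172/2.7,130+226/2.7],[190+245/2.7,130+198/2.7]],.06);print(slab(p).round(4))
```

```text
[[ 0.018  -0.1764]
 [-0.0619 -0.1775]]
[[-0.0596  0.0802]
 [ 0.004   0.0646]]
```

Request:
move_arm --motion '[{"linear":[0,0,-3],"dr":[0,0,0],"fingers":15},{"linear":[2,0,-6],"dr":[0,0,0],"fingers":15},{"linear":[6,1,-6],"dr":[0,0,0],"fingers":15},{"linear":[10,2,-6],"dr":[0,0,0],"fingers":15},{"linear":[14,3.5,-6],"dr":[0,0,0],"fingers":15},{"linear":[18,5,-6],"dr":[0,0,0],"fingers":15},{"linear":[22,6,-6],"dr":[0,0,0],"fingers":15},{"linear":[26,6.8,-6],"dr":[0,0,0],"fingers":15},{"linear":[27.5,6.8,-6],"dr":[0,0,0],"fingers":15},{"linear":[27.5,6.8,-6],"dr":[0,0,0],"fingers":15},{"linear":[27.5,6.8,-6],"dr":[0,0,0],"fingers":15}]'

```text
t: 8.6
tool_pos: [0.5659, 0.1219, 0.2937]
eef_rot: [0.0, 0.688, 0.726, -0.0]
ft_force: [0.6, 0.7, -0.8]
grip_width: 0.149
grasp_force: 0.0
```

Run:
```python
from h import *
go(.0053,.110,.056)
```

```text
t 8.6 q [-0.63  0.5   0.47  1.84 -0.29  0.86  0.03] lin cm [0.13 0.06 5.97] dr [-0.     0.001 -0.   ] tip slab [[0.0047 0.1088]] 0.1157
```

Request:
move_arm --motion '[{"linear":[0,0,3],"dr":[0,0,0],"fingers":15},{"linear":[0,0,5.6],"dr":[0,0,0],"fingers":15},{"linear":[0,0,6],"dr":[0,0,0],"fingers":15},{"linear":[0,0,6],"dr":[0,0,0],"fingers":15},{"linear":[-0.6,0,6],"dr":[0,0,0],"fingers":15},{"linear":[-1.4,0,6],"dr":[0,0,0],"fingers":15},{"linear":[-2.2,0,6],"dr":[0,0,0],"fingers":15},{"linear":[-3,0,6],"dr":[0,0,0],"fingers":15},{"linear":[-3.8,0,6],"dr":[0,0,0],"fingers":15},{"linear":[-4.6,-0.1,6],"dr":[0,0,0],"fingers":15},{"linear":[-5.4,-0.2,6],"dr":[0,0,0],"fingers":15},{"linear":[-6.2,-0.3,6],"dr":[0,0,0],"fingers":15}]'

```text
t: 9.8
tool_pos: [0.5664, 0.0598, 0.2338]
eef_rot: [-0.0, 0.688, 0.726, -0.0]
ft_force: [-0.5, 0.0, 0.1]
grip_width: 0.147
grasp_force: 0.2
```

Request:
move_arm --motion '[{"linear":[-0.8,-0.1,0],"dr":[0,0,0],"fingers":15},{"linear":[-1.6,-0.2,0],"dr":[0,0,0],"fingers":15},{"linear":[-2.4,-0.35,0],"dr":[0,0,0],"fingers":15},{"linear":[-3.2,-0.5,0],"dr":[0,0,0],"fingers":15},{"linear":[-4,-0.65,0],"dr":[0,0,0],"fingers":15},{"linear":[-4.8,-0.8,0],"dr":[0,0,0],"fingers":15},{"linear":[-5.6,-0.95,0],"dr":[0,0,0],"fingers":15},{"linear":[-6.4,-1.1,0],"dr":[0,0,0],"fingers":15},{"linear":[-7.2,-1.25,0],"dr":[0,0,0],"fingers":15},{"linear":[-8,-1.4,0],"dr":[0,0,0],"fingers":15},{"linear":[-8.8,-1.55,0],"dr":[0,0,0],"fingers":15},{"linear":[-9.6,-1.7,0],"dr":[0,0,0],"fingers":15}]'

```text
t: 11.0
tool_pos: [0.5546, -0.037, 0.2338]
eef_rot: [-0.0, 0.688, 0.726, 0.0]
ft_force: [-0.3, -0.0, 0.6]
grip_width: 0.15
grasp_force: 0.1
```

Run:
```python
from h import *
go(-.023,-.165,.056)
c=snap('side','side4')['img'][130:350,190:460]
cv2.imwrite('pics/side4c.png',cv2.resize(c,None,fx=2.7,fy=2.7,interpolation=cv2.INTER_CUBIC))
```

```text
t 11.0 q [-0.32  0.55  0.41  1.95 -0.33  0.71  0.34] lin cm [-11.58  -0.79  -0.02] dr [-0. -0. -0.] tip slab [[-0.0151 -0.0492]] 0.0558
```

View pics/side4c.png

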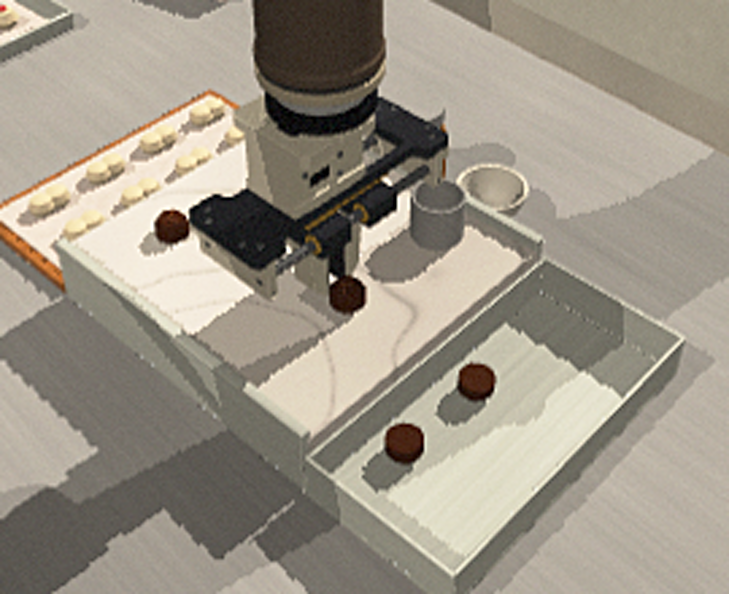

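Chocolate A is nested in front of the fingers (348,294), and the cutter hasn't moved. I'll keep pushing.

Request:
move_arm --motion '[{"linear":[-0.9,-0.2,0],"dr":[0,0,0],"fingers":15},{"linear":[-1.8,-0.35,0],"dr":[0,0,0],"fingers":15},{"linear":[-2.7,-0.5,0],"dr":[0,0,0],"fingers":15},{"linear":[-3.6,-0.65,0],"dr":[0,0,0],"fingers":15},{"linear":[-4.5,-0.8,0],"dr":[0,0,0],"fingers":15},{"linear":[-5.4,-0.8,0],"dr":[0,0,0],"fingers":15},{"linear":[-6.2,-0.8,0],"dr":[0,0,0],"fingers":15},{"linear":[-7,-0.8,0],"dr":[0,0,0],"fingers":15},{"linear":[-7.8,-0.8,0],"dr":[0,0,0],"fingers":15},{"linear":[-8.6,-0.8,0],"dr":[0,0,0],"fingers":15},{"linear":[-9.4,-0.8,0],"dr":[0,0,0],"fingers":15},{"linear":[-10.2,-0.8,0],"dr":[0,0,0],"fingers":15}]'

```text
t: 12.25
tool_pos: [0.5523, -0.1392, 0.2338]
eef_rot: [0.0, 0.688, 0.726, 0.0]
ft_force: [-0.0, 0.1, 0.1]
grip_width: 0.15
grasp_force: 0.0
```

Request:
move_arm --motion '[{"linear":[-0.8,0,0],"dr":[0,0,0],"fingers":15},{"linear":[-1.4,0,0],"dr":[0,0,0],"fingers":15},{"linear":[-1.4,0,0],"dr":[0,0,0],"fingers":15},{"linear":[-1.4,0,0],"dr":[0,0,0],"fingers":15},{"linear":[-1.4,0,-3],"dr":[0,0,0],"fingers":8},{"linear":[0.6,0,-6],"dr":[0,0,0],"fingers":8}]'

```text
t: 12.85
tool_pos: [0.5513, -0.1344, 0.2941]
eef_rot: [-0.0, 0.689, 0.725, -0.001]
ft_force: [0.8, -1.4, 0.2]
grip_width: 0.089
grasp_force: 0.0
```

Run:
```python
from h import *
c=snap('side','side5')['img'][130:350,190:460]
cv2.imwrite('pics/side5c.png',cv2.resize(c,None,fx=2.7,fy=2.7,interpolation=cv2.INTER_CUBIC))
go(-.0595,.118,.116)
```

```text
t 12.9 q [-0.19  0.48  0.45  1.87 -0.27  0.85  0.46] lin cm [26.   -3.77  0.47] dr [ 0.004 -0.001  0.001] tip slab [[-0.0216 -0.1419]] 0.1206
```

View pics/side5c.png

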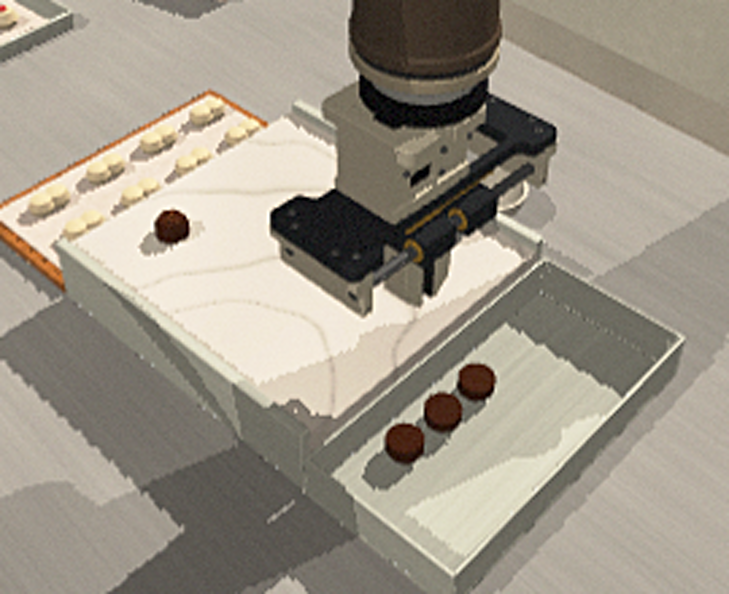

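Three lie side by side in the pan. Only B (172,226) is left, and I'll steer it to x ≈ -0.095 so it lands beside D.

Request:
move_arm --motion '[{"linear":[4,-0.5,0],"dr":[0,0,0],"fingers":8},{"linear":[8,-1,0],"dr":[0,0,0],"fingers":8},{"linear":[12,-2,0],"dr":[0,0,0],"fingers":8},{"linear":[16,-3,0],"dr":[0,0,0],"fingers":8},{"linear":[20,-3.6,0],"dr":[0,0,0],"fingers":8},{"linear":[24,-3.7,0],"dr":[0,0,0],"fingers":8},{"linear":[25.8,-3.7,0],"dr":[0,0,0],"fingers":8},{"linear":[25.8,-3.7,0],"dr":[0,0,0],"fingers":8},{"linear":[25.8,-3.7,0],"dr":[0,0,0],"fingers":8}]'

```text
t: 13.8
tool_pos: [0.5008, 0.1232, 0.2937]
eef_rot: [0.0, 0.687, 0.726, -0.0]
ft_force: [-0.2, -0.9, -0.1]
grip_width: 0.079
grasp_force: 0.0
```

Run:
```python
from h import *
go(-.0595,.118,.056)
```

```text
t 13.8 q [-0.68  0.41  0.44  2.   -0.24  0.79 -0.05] lin cm [0.44 0.06 5.97] dr [-0.     0.     0.001] tip slab [[-0.0601  0.1136]] 0.1157
```

Request:
move_arm --motion '[{"linear":[0.5,0,1.5],"dr":[0,0,0],"fingers":8},{"linear":[0.5,0,4.5],"dr":[0,0,0],"fingers":8},{"linear":[0.5,0,6],"dr":[0,0,0],"fingers":8},{"linear":[0.5,0,6],"dr":[0,0,0],"fingers":8},{"linear":[-0.3,0,6],"dr":[0,0,0],"fingers":8},{"linear":[-1,0,6],"dr":[0,0,0],"fingers":8},{"linear":[-1.8,0,6],"dr":[0,0,0],"fingers":8},{"linear":[-2.6,0,6],"dr":[0,0,0],"fingers":8},{"linear":[-3.4,0,6],"dr":[0,0,0],"fingers":8},{"linear":[-4.2,-0.1,6],"dr":[0,0,0],"fingers":8},{"linear":[-5,-0.2,6],"dr":[0,0,0],"fingers":8},{"linear":[-5.8,-0.3,6],"dr":[0,0,0],"fingers":8}]'

```text
t: 15.0
tool_pos: [0.5011, 0.0643, 0.2338]
eef_rot: [-0.0, 0.688, 0.726, 0.0]
ft_force: [-0.1, 0.9, -0.2]
grip_width: 0.08
grasp_force: 0.2
```

Request:
move_arm --motion '[{"linear":[-0.8,-0.15,0],"dr":[0,0,0],"fingers":8},{"linear":[-1.6,-0.3,0],"dr":[0,0,0],"fingers":8},{"linear":[-2.4,-0.45,0],"dr":[0,0,0],"fingers":8},{"linear":[-3.2,-0.6,0],"dr":[0,0,0],"fingers":8},{"linear":[-4,-0.75,0],"dr":[0,0,0],"fingers":8},{"linear":[-4.8,-0.9,0],"dr":[0,0,0],"fingers":8},{"linear":[-5.6,-1.05,0],"dr":[0,0,0],"fingers":8},{"linear":[-6.4,-1.2,0],"dr":[0,0,0],"fingers":8},{"linear":[-7.2,-1.35,0],"dr":[0,0,0],"fingers":8},{"linear":[-8,-1.5,0],"dr":[0,0,0],"fingers":8},{"linear":[-8.8,-1.65,0],"dr":[0,0,0],"fingers":8},{"linear":[-9.6,-1.8,0],"dr":[0,0,0],"fingers":8}]'

```text
t: 16.2
tool_pos: [0.4882, -0.0325, 0.2338]
eef_rot: [-0.0, 0.688, 0.726, 0.0]
ft_force: [0.0, 0.9, 1.2]
grip_width: 0.08
grasp_force: 0.1
```

Run:
```python
from h import *
go(-.094,-.165,.056)
c=snap('side','side6')['img'][130:350,190:460]
cv2.imwrite('pics/side6c.png',cv2.resize(c,None,fx=2.7,fy=2.7,interpolation=cv2.INTER_CUBIC))
```

```text
t 16.2 q [-0.33  0.46  0.38  2.11 -0.29  0.62  0.3 ] lin cm [-12.38  -1.29  -0.02] dr [ 0. -0. -0.] tip slab [[-0.0811 -0.0412]] 0.0558
```

View pics/side6c.png

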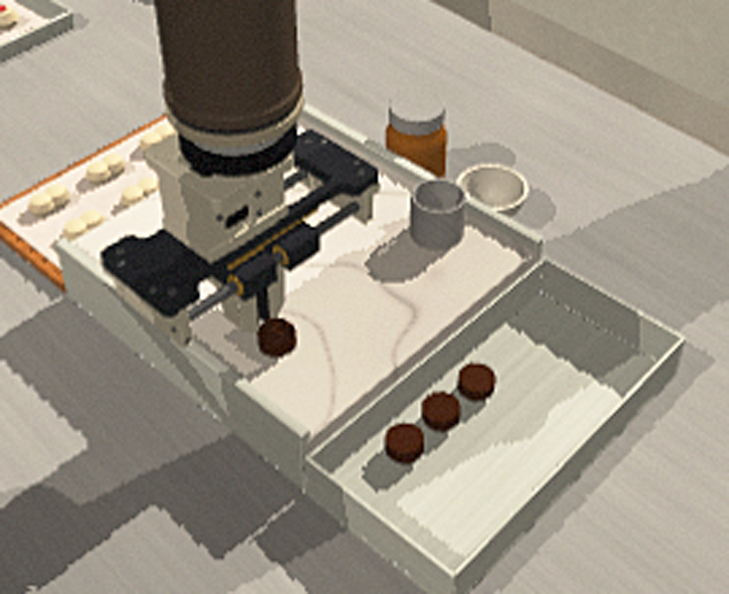

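Chocolate B is still nested at the fingers (277,337). I'll keep pushing, drifting another 1.3 cm.

Request:
move_arm --motion '[{"linear":[-0.9,-0.15,0],"dr":[0,0,0],"fingers":8},{"linear":[-1.8,-0.35,0],"dr":[0,0,0],"fingers":8},{"linear":[-2.7,-0.55,0],"dr":[0,0,0],"fingers":8},{"linear":[-3.6,-0.75,0],"dr":[0,0,0],"fingers":8},{"linear":[-4.5,-0.95,0],"dr":[0,0,0],"fingers":8},{"linear":[-5.4,-1.1,0],"dr":[0,0,0],"fingers":8},{"linear":[-6.3,-1.25,0],"dr":[0,0,0],"fingers":8},{"linear":[-7.1,-1.3,0],"dr":[0,0,0],"fingers":8},{"linear":[-7.9,-1.3,0],"dr":[0,0,0],"fingers":8},{"linear":[-8.7,-1.3,0],"dr":[0,0,0],"fingers":8},{"linear":[-9.5,-1.3,0],"dr":[0,0,0],"fingers":8},{"linear":[-10.3,-1.3,0],"dr":[0,0,0],"fingers":8}]'

```text
t: 17.45
tool_pos: [0.481, -0.1361, 0.2338]
eef_rot: [0.0, 0.688, 0.726, 0.0]
ft_force: [-0.2, 0.5, 0.5]
grip_width: 0.081
grasp_force: 0.0
```

Request:
move_arm --motion '[{"linear":[-0.8,0,0],"dr":[0,0,0],"fingers":8},{"linear":[-1.6,0,0],"dr":[0,0,0],"fingers":8},{"linear":[-2,0,0],"dr":[0,0,0],"fingers":8},{"linear":[-2,0,0],"dr":[0,0,0],"fingers":8},{"linear":[-2,0,0],"dr":[0,0,0],"fingers":8},{"linear":[-2,0,-3],"dr":[0,0,0],"fingers":8},{"linear":[0,0,-6],"dr":[0,0,0],"fingers":8},{"linear":[2,0,-9],"dr":[0,0,0],"fingers":8},{"linear":[4,0,-12],"dr":[0,0,0],"fingers":8},{"linear":[4,0,-12],"dr":[0,0,0],"fingers":8},{"linear":[4,0,-12],"dr":[0,0,0],"fingers":8}]'

```text
t: 18.55
tool_pos: [0.4788, -0.0947, 0.3541]
eef_rot: [0.0, 0.687, 0.727, 0.001]
ft_force: [-1.5, -0.1, -0.0]
grip_width: 0.08
grasp_force: 0.0
```

Run:
```python
from h import *
c=snap('side','side7')['img'][130:350,190:460]
cv2.imwrite('pics/side7c.png',cv2.resize(c,None,fx=2.7,fy=2.7,interpolation=cv2.INTER_CUBIC))
```

```text
(no output)
```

View pics/side7c.png

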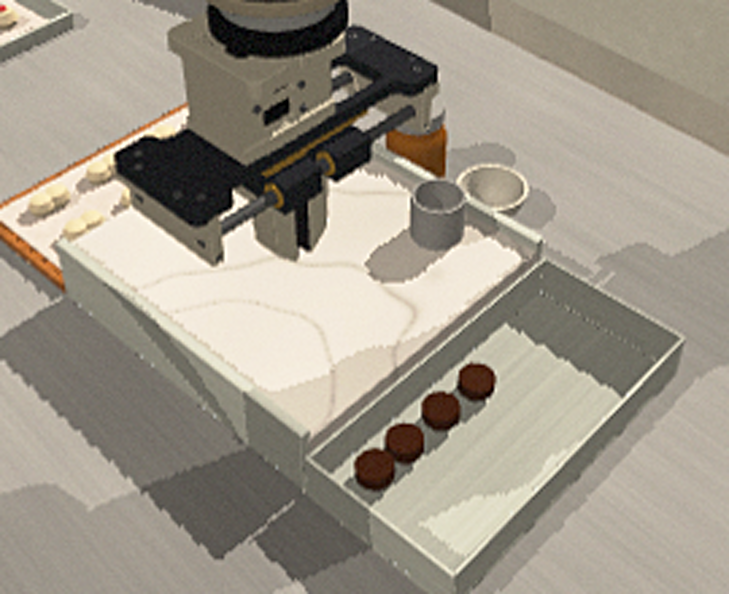

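All four chocolates lie flat in the pan. The cutter, jar and dish haven't moved, and the arm is clear.

```bash
python3 -c "
from plant import bot
print(bot.finish_job())"
```

```text
the job is handed in; nothing more can be done
None
```

I swept all four chocolates into the pan and handed the job in at about 19 s. In the last picture they lie flat, and the cutter, jar and dish are where they were; the hand-in returned no verdict.

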